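# Open the phone cradle by its twin catches

## Task

Open the clamp-down cradle so that the phone in it can be taken out: press the two black pads at its front down together, one with each fingertip, and keep both down until the window lid has stopped rising. Then let go of the pads and, with the fingers' outside and without gripping the lid, gently push it up and over until it leans back on its stop. Leave the phone untouched in its nest, do not disturb the things standing around, and move clear.

Things in the scene. Friction and masses are not known exactly. Their poses are not given: they have to be found in the camera images.
- cradle: Flat clamp-down phone cradle fixed to the bench: grey base, 132 x 190 mm, 36 mm high, on a steel foot plate 4 mm thick that reaches forward under the pads. Origin at the bench, under the middle of the base; its +x points from the pads at the front to the lid's hinge at the rear, +y to the left as one faces it from the pads, z up. Heading within 0.25 rad of straight ahead
- pad_left (a point): Middle of the top face of the left black finger pad (24 mm front to back, 21 mm across, ribbed). It is 105 mm in front of the cradle's origin and 30 mm to the left, 26 mm above the bench when up. The pads are 60 mm apart, middle to middle. The steel catch uprights stand 26 mm and more behind this point, up to 56 mm above the bench, and tip about 11 mm towards the pad as it goes down
- pad_right (a point): The same point on the right black finger pad, 30 mm to the right of the cradle's middle
- catch_left (a joint): Angle of the left rocker catch: 0 up (hooked over the lid), 0.28 rad fully down (pad middle 9 mm lower, 17 mm above the bench). A spring returns it; fully down takes about 4 N on the pad's middle, 6 N on its rear edge. Its hook lets the lid go above about 0.17 rad. A second safety tooth catches the lid again 8 mm up if the pad is let go too early; either catch alone holds the lid
- catch_right (a joint): The same for the right catch
- lid (a joint): Opening angle of the lid: 0 shut. With both catches down, damped spring pins push it up slowly (about 3 s) to about 0.72 rad, where it stops and rests on the pins. From there it swings freely (0.32 kg; it falls back onto the pins if let go before upright, 1.57) and leans back on its stop at 1.85
- lid_edge (a point): Middle of the lid's front edge. The lid is an aluminium frame round a clear window, 110 mm deep, 190 mm wide, 8 mm thick; the edge is 117.5 mm from the hinge axis, 41 mm above the bench when shut (45 mm behind the pads' middles), 118 mm when risen. A few newtons there swing the lid; a finger that pushes it level, without rising with the edge, tends to jam by friction
- lid_hinge (a point): Middle of the lid's hinge axis, which runs along the cradle's y; 57.5 mm behind the cradle's origin, 41 mm above the bench
- phone: Black phone, 146 x 73 x 9 mm, lying in the nest under the window, its long side across the cradle, origin at the centre of its underside, 26 mm above the bench
- bottle: White bottle with blue cap, 48 mm across, 110 mm tall, standing to the left of the cradle; origin under its middle
- bits: Closed green bit box, 55 x 85 x 24 mm, to the right of the cradle; origin under its middle
- cell: Flat grey phone cell, 45 x 60 x 9 mm, lying left of the pads; origin under its middle

How it is judged (in metres and radians):
On the way, in this order (a step that is already met when the one before it is completed fails the run):
1. both pads are pressed down together by the fingers while the lid is still nearly shut (value of joint each of catch_left, catch_right above 0.17 rad and contact force between the fingers and catch_left above 0.5 N and contact force between the fingers and catch_right above 0.5 N and value of joint lid below 0.25 rad), for 0.05 s.
2. both pads are still held down by the fingers when the lid has risen on its pins (value of joint each of catch_left, catch_right above 0.12 rad and contact force between the fingers and catch_left above 0.5 N and contact force between the fingers and catch_right above 0.5 N and value of joint lid above 0.6 rad), for 0.05 s.
At the end, for the whole second after the job is handed in: The lid leans back on its stop (opened beyond 1.75 rad) and is at rest, both catches are back up (under 0.06 rad), and the phone lies in its nest within 6 mm of where it was (value of joint lid above 1.75 rad and velocity of joint lid below 0.1 rad/s and value of joint each of catch_left, catch_right below 0.06 rad and z of phone in the frame of cradle below 0.03 m and distance of phone from where it was at the start of the episode below 0.006 m); the robot touches nothing.
It fails at once if the phone is touched or lifted (contact force between the fingers and phone above 0.5 N or distance of phone from where it was at the start of the episode above 0.008 m).
It fails at once if the lid is gripped between the fingers (contact force between the fingers and lid above 0.5 N and z of the grasp point in the frame of lid between -0.004 and 0.004 m and x of the grasp point in the frame of lid between -0.113 and 0 m).
It fails at once if the lid is forced (more than 40 N) (contact force between the fingers and lid above 40 N).
It fails at once if a thing standing around is moved by more than 15 mm (distance of any of bottle, bits, cell from where it was at the start of the episode above 0.015 m).
It also fails if it takes over 54 s, if anything falls off the work surface, if the arm or the gripper's body presses on something with over 40 N, if the wrist force passes 120 N, or if a joint passes its speed limit or range.

## Robot

A 6-joint arm with a two-finger parallel gripper is mounted at the origin on the work surface; the furniture and walls round the work are solid. World frame = base frame: x ahead of the robot, y to its left, z up, the work surface at z = 0. Lengths are in m, angles in degrees, forces in N, time in s.
With the tool pointing down it reaches from about 0.3 to 0.75 m from the base axis. Payload 8.5 kg.
Tool frame: the origin (TCP) lies midway between the tips of the shut fingers; the grasp point (between the pads) lies 19 mm behind it (env.hold_point_z is the distance from the TCP to the grasp point, in m); z points along the fingers, y is the line along which they close (so a half turn about z gives the same grasp; the last joint's range is limited). The gripper opens to 85 mm and grips with 20 to 120 N. Pads are 22 mm wide; open, the fingers measure 114 mm over their backs; the gripper's body (76 mm by 85 mm) begins 54 mm behind the grasp point. The pads swing forward as they close: fully open they stand 13 mm farther back than shut.
Start: joints at [-80.289, 21.807, 74.336, -0, 83.858, -12.336], TCP at [0.206, -0.51, 0.231] pointing down, gripper open.
Joint ranges: [-178.18, 178.18], [-50.72, 133.34], [12.68, 142.11], [-81.47, 261.47], [9.98, 163.14], [-165.26, 165.26]. Speed limits (degrees/s): [136.94, 136.94, 180, 180, 180, 180].

## Interface

Orientations are given as a 3x3 rotation matrix whose columns are the frame's x, y, z axes.
In Python, from rig import observe, get_image, camera_info, env gives the robot as it stands.
- The arm moves only by the tool drive_tool, never from a script. Its arguments are lists of equal length, an entry for each row: "offset": the shift along the tool's x, y, z in units of 40 mm (1.0 is 40 mm), a list of three; "turn": the turn, a rotation vector about the tool's x, y, z in units of 6 degrees (1.0 is 6 degrees), a list of three; "hand": the opening, from 0 (shut) to 1 (fully open). A call has exactly 10 rows; each row shifts and turns the commanded pose from where the row before left it, along the tool's axes as they then stand; what a row does not reach is not made up. A row lasts 1/8 s, in which the tool goes at most 62.5 mm and 10.7 degrees, less where a joint would pass 70% of its speed; a pose out of reach is approached as far as the arm can. A call is refused whole if a number of a shift passes 1 or a number of a turn 1, either way. A call with a gripper value outside its range is refused whole. The fingers move at their own pace and stop on an object; "newtons" is the grip in N (left out, the last holds). Time passes only in rows, so rows that do not move let the fingers close, or fill a call up. It gives the time, the measured TCP pose, the force, the opening and the grip force at its end, in the units of the state.
- observe(): the state, without advancing time (a new reading comes with each control period).
- get_image(name): name is "scene" or "top"; returns the picture (480x640x3 uint8, blue, green, red); there is no depth.
- camera_info(name): a dict with "fx", "fy", "cx", "cy" (pixels), "world_to_cam" (4x4, takes a point from world to camera coordinates). Camera axes: x right, y down, z forward; pixel columns grow to the right and rows downward; lengths in m; the calibration is good to about 2 mm. A picture is of the moment at which its call begins. camera_info takes no time and is no camera call.
- env.close_job(): hands the job in; it is judged then, once.
The state is a dict: "time_s": time; "q": joint angles; "qvel": joint speeds; "joint_efforts": joint torques, N m; "position": TCP position; "tool_rot": TCP orientation; "ft_force": force on the tool from outside, world axes, zero at the start; "wrist_torque": the same for the moment, N m; "grip_width": finger opening in m; "gripper_force": force on a finger pad.
Only numpy, scipy, OpenCV 4.12 (cv2) and the standard library are available. Lean on these libraries where they do the work, as an engineer would, in place of code of your own. Each camera call takes 0.05 s, during which the arm holds its last target. There are 200 camera calls.

## Working session

There is one attempt and no reset: what is moved stays moved. The work goes in short steps, Python scripts to look and compute and a tool call to move; the robot and the scene stay as the last step left them, time stands still between calls to the robot, and variables do not carry over. Pictures are saved under pics/ and viewed, at most 10 in all, crops included, and the job is handed in when it is done.

Besides the shell and the picture viewer there is one more tool, called after "Emit:" as name(argument=value, ...) on one line, values as JSON. drive_tool: Moves the arm, as the interface text tells. Its arguments: {"type":"object","properties":{"offset":{"type":"array"},"turn":{"type":"array"},"hand":{"type":"array"},"newtons":{"type":"number"}},"required":["offset","turn","hand"]}

```bash
mkdir -p pics; ls; python3 - <<'E'
from rig import *
import cv2,numpy as np
for n in("scene","top"):
    cv2.imwrite(f"pics/{n}0.png",get_image(n))
    c=camera_info(n);print(n,c["fx"],c["cx"],c["cy"],np.round(c["world_to_cam"],3).tolist())
s=observe();print(s["time_s"],s["position"],np.round(s["tool_rot"],3).tolist(),s["grip_width"],env.hold_point_z)
E
```

```text
pics
scene 594.0202680637616 316.21643428650657 249.04256762874294 [[-0.737, -0.676, -0.011, 0.435], [-0.508, 0.565, -0.65, 0.322], [0.446, -0.474, -0.759, 0.889], [0.0, 0.0, 0.0, 1.0]]
top 528.7801714656994 321.41456275118253 250.93021806584485 [[0.01, -0.999, -0.032, 0.018], [-0.984, -0.004, -0.178, 0.58], [0.178, 0.033, -0.983, 0.805], [0.0, 0.0, 0.0, 1.0]]
0.1 [ 0.20640146 -0.50951891  0.23075828] [[0.927, 0.375, -0.0], [0.375, -0.927, 0.001], [0.0, -0.001, -1.0]] 0.0856081939354077 0.0187
```

View pics/scene0.png

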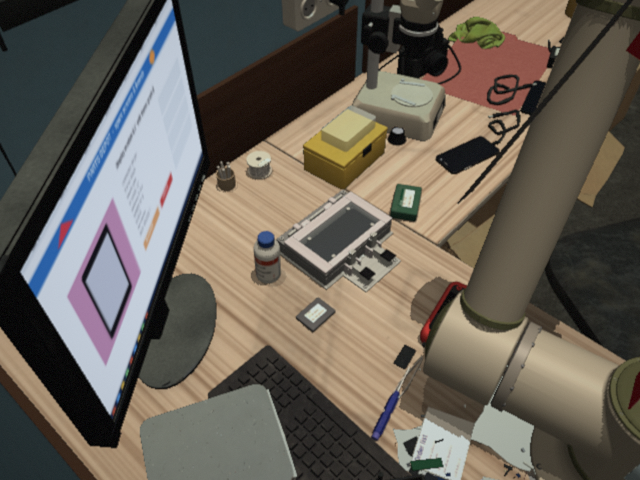

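View pics/top0.png

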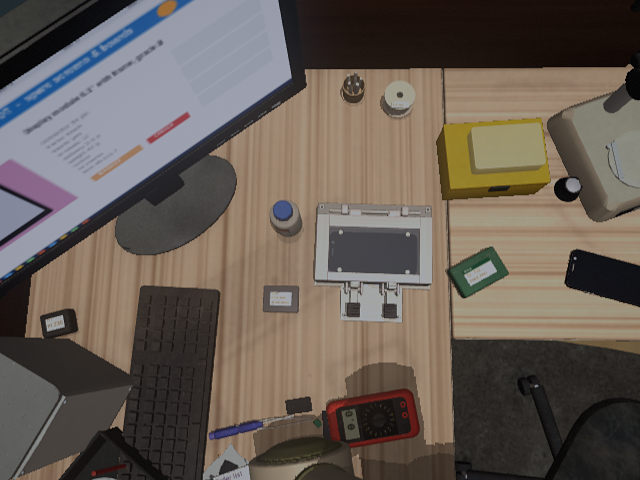

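```bash
python3 - <<'E'
import cv2
a=cv2.imread("pics/top0.png")[195:330,300:440];b=cv2.imread("pics/scene0.png")[185:295,270:410]
a=cv2.resize(a,None,fx=4,fy=4,interpolation=cv2.INTER_CUBIC);cv2.imwrite("pics/topc.png",a)
E
```

```text
(no output)
```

View pics/topc.png

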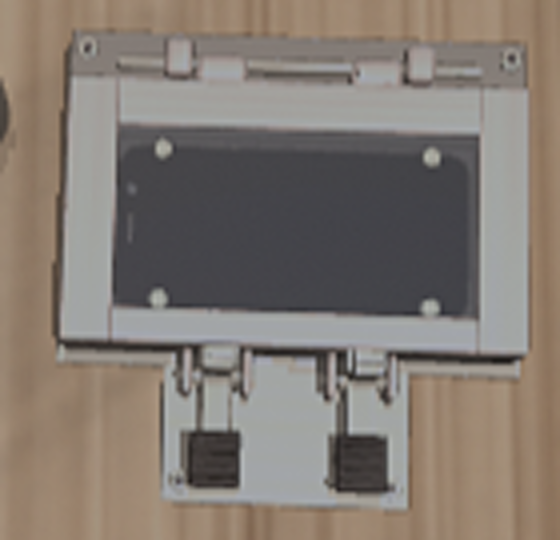

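The crop shows the pads' middles at (353.4, 309.6) and (390, 310.6) in the top image. The lid's corners are clear too, so I'll fit the cradle pose to all of these.

```bash
cat > h.py <<'E'
from rig import *
import numpy as np,cv2
from scipy.optimize import least_squares
def proj(n,P):
    c=camera_info(n);p=np.asarray(P)@c["world_to_cam"][:3,:3].T+c["world_to_cam"][:3,3]
    return np.c_[c["fx"]*p[:,0]/p[:,2]+c["cx"],c["fy"]*p[:,1]/p[:,2]+c["cy"]]
def C(x,y,h,P):
    c,s=np.cos(h),np.sin(h);return np.asarray(P)@np.array([[c,-s,0],[s,c,0],[0,0,1]]).T+[x,y,0]
E
python3 - <<'E'
from h import *
U=np.array([[214,459],[361,463],[62,343],[527,355],[72,77],[528,90]])
uv=(U+.5)/4-.5+[300,195]
P=[[-.105,.03,.026],[-.105,-.03,.026],[-.06,.095,.045],[-.06,-.095,.045],[.05,.095,.045],[.05,-.095,.045]]
f=lambda p:(proj("top",C(*p,P))-uv).ravel()
r=least_squares(f,[.45,-.05,0]);print(r.x,np.round(r.fun.reshape(-1,2),2).tolist())
x=r.x
print("pads",C(*x,P)[:2].round(4))
print("scene px pads,lid corners",proj("scene",C(*x,P)).round(1).tolist())
s=observe();M=np.array(s["tool_rot"])
print(s["position"])
E
```

```text
[ 0.59130643 -0.06310436 -0.0260462 ] [[0.2, 0.32], [0.24, 0.56], [-0.92, -0.7], [0.83, 0.06], [-0.88, -0.1], [0.5, -0.22]]
pads [[ 0.4871 -0.0304  0.026 ]
 [ 0.4856 -0.0904  0.026 ]]
scene px pads,lid corners [[368.2, 270.8], [388.9, 252.9], [326.4, 271.3], [393.0, 216.2], [284.3, 240.0], [351.1, 189.4]]
[ 0.20640146 -0.50951891  0.23075828]
```

```bash
python3 - <<'E'
import cv2
b=cv2.imread("pics/scene0.png")[185:295,270:410]
cv2.imwrite("pics/scc.png",cv2.resize(b,None,fx=5,fy=5,interpolation=cv2.INTER_CUBIC))
E
```

```text
(no output)
```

View pics/scc.png

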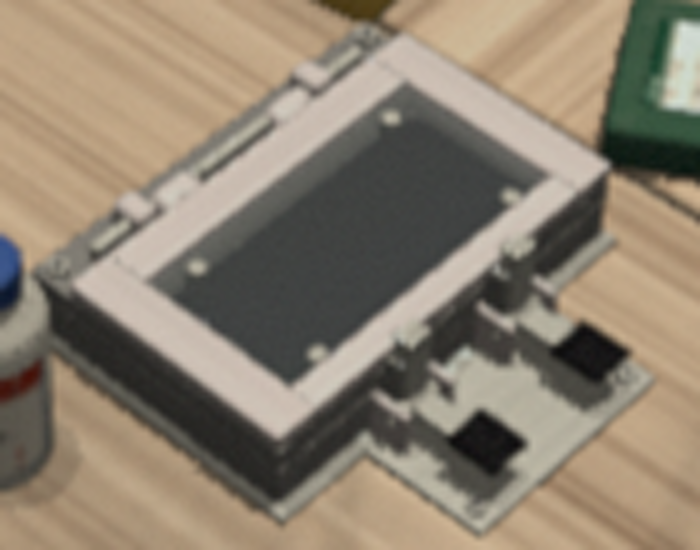

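```bash
python3 - <<'E'
from h import *
a=(np.array([[214,459],[361,463],[62,343],[527,355],[72,77],[528,90]])+.5)/4-.5+[300,195]
b=(np.array([[487,441],[591,350],[283,437],[608,165],[75,290],[400,37]])+.5)/5-.5+[270,185]
P=[[-.105,.03,.026],[-.105,-.03,.026],[-.06,.095,.045],[-.06,-.095,.045],[.05,.095,.045],[.05,-.095,.045]]
f=lambda p:np.r_[proj("top",C(*p,P))-a,proj("scene",C(*p,P))-b].ravel()
r=least_squares(f,[.59,-.06,0],loss="soft_l1");print(r.x.round(4),np.round(f(r.x).reshape(-1,2),1).tolist())
print("pads",C(*r.x,P)[:2].round(4))
h=r.x[2];X=np.array([np.cos(h),np.sin(h),0]);Y=np.array([np.sin(h),-np.cos(h),0])
s=observe();t=C(*r.x,[[-.107,0,.10]])[0];d=t-s["position"]
print(t,"units x,y,z",d@X/.04,d@Y/.04,-d[2]/.04)
m=s["tool_rot"];print("turn z units",(np.degrees(np.arctan2(m[1][0],m[0][0])-h))/6)
E
```

```text
[ 0.5911 -0.0616 -0.0227] [[-0.5, 0.5], [-0.5, 0.6], [-1.7, -0.4], [0.0, -0.0], [-1.9, 0.2], [-0.5, -0.3], [0.9, -1.5], [0.7, -1.4], [-0.0, -0.1], [1.3, -1.1], [-0.8, -2.0], [0.9, -2.2]]
pads [[ 0.4868 -0.0292  0.026 ]
 [ 0.4855 -0.0892  0.026 ]]
[ 0.48416584 -0.05915942  0.1       ] units x,y,z 6.686497699568945 -11.413859913317872 3.2689570605064917
turn z units 3.891534449900405
```

Emit:
drive_tool(offset=[[0,0,0],[0,0,0],[0,0,0],[0,0,0],[0.6,-1,0],[0.6,-1,0],[0.6,-1,0],[0.6,-1,0],[0.6,-1,0],[0.6,-1,0]], turn=[[0,0,0.97],[0,0,0.97],[0,0,0.97],[0,0,0.98],[0,0,0],[0,0,0],[0,0,0],[0,0,0],[0,0,0],[0,0,0]], hand=[0.53,0.53,0.53,0.53,0.53,0.53,0.53,0.53,0.53,0.53])

```text
time_s: 1.35
position: [0.3563, -0.2716, 0.2312]
tool_rot: [[1.0, -0.023, -0.0], [-0.023, -1.0, 0.0], [-0.0, -0.0, -1.0]]
ft_force: [0.5, -0.0, -0.6]
grip_width: 0.0451
gripper_force: 0.0
```

Emit:
drive_tool(offset=[[0.6,-1,0],[0.6,-1,0],[0.6,-1,0],[0.6,-1,0],[0.6,-1,0],[0.1,-0.4,0.8],[0,0,0.8],[0,0,0.8],[0,0,0.8],[0,0,0]], turn=[[0,0,0],[0,0,0],[0,0,0],[0,0,0],[0,0,0],[0,0,0],[0,0,0],[0,0,0],[0,0,0],[0,0,0]], hand=[0.53,0.53,0.53,0.53,0.53,0.53,0.53,0.53,0.53,0.53])

```text
time_s: 2.6
position: [0.4835, -0.0595, 0.1017]
tool_rot: [[1.0, -0.023, -0.005], [-0.023, -1.0, 0.002], [-0.005, -0.002, -1.0]]
ft_force: [0.4, 1.2, -0.1]
grip_width: 0.0453
gripper_force: 0.0
```

```bash
cat > st.py <<'E'
from h import *
h=-.0227;O=np.array([.5911,-.0616,0]);X=np.array([np.cos(h),np.sin(h),0]);Y=np.array([-np.sin(h),np.cos(h),0])
s=observe();d=np.array(s["position"])-O
print(s["time_s"],"cradle xyz",(d@X).round(4),(d@Y).round(4),d[2].round(4),"w",s["grip_width"],"F",np.round(s["ft_force"],1))
print(np.round(s["tool_rot"],3).tolist())
E
python3 - <<'E'
import st
from h import *
a=get_image("top")[190:330,290:450];b=get_image("scene")[165:305,280:440]
cv2.imwrite("pics/m1.png",cv2.resize(np.vstack([a,b]),None,fx=2.1*1,fy=2.1,interpolation=cv2.INTER_CUBIC) if 0 else cv2.resize(np.hstack([a,b]),None,fx=2.5,fy=2.5,interpolation=cv2.INTER_CUBIC))
E
```

```text
2.6 cradle xyz -0.1076 -0.0004 0.1017 w 0.04525893103987044 F [ 0.4  1.2 -0.1]
[[1.0, -0.023, -0.005], [-0.023, -1.0, 0.002], [-0.005, -0.002, -1.0]]
```

View pics/m1.png

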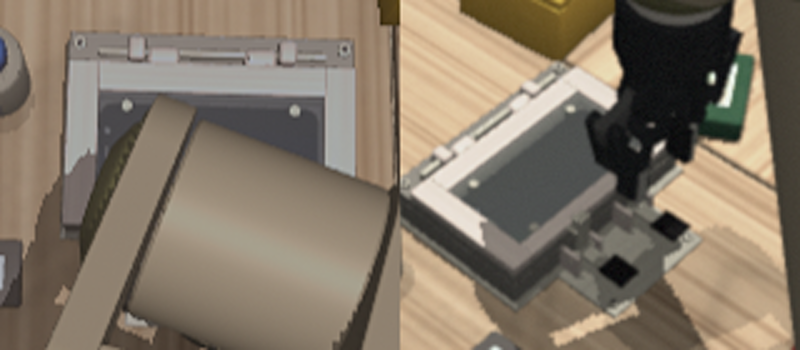

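The scene crop shows the left fingertip at about (372, 241), above the pads. I'll go down to just over them.

Emit:
drive_tool(offset=[[0,0,0.3],[0,0,0.3],[0,0,0.3],[0,0,0.3],[0,0,0.25],[0,0,0],[0,0,0],[0,0,0],[0,0,0],[0,0,0]], turn=[[0,0,0],[0,0,0],[0,0,0],[0,0,0],[0,0,0],[0,0,0],[0,0,0],[0,0,0],[0,0,0],[0,0,0]], hand=[0.53,0.53,0.53,0.53,0.53,0.53,0.53,0.53,0.53,0.53])

```text
time_s: 3.95
position: [0.4847, -0.06, 0.0455]
tool_rot: [[1.0, -0.023, 0.0], [-0.023, -1.0, -0.0], [0.0, 0.0, -1.0]]
ft_force: [0.6, -0.2, 0.1]
grip_width: 0.045
gripper_force: 0.0
```

```bash
python3 - <<'E'
import st
from h import *
b=get_image("scene")[195:295,320:440]
cv2.imwrite("pics/m2.png",cv2.resize(b,None,fx=6,fy=6,interpolation=cv2.INTER_CUBIC))
q=C(.5911,-.0616,-.0227,[[-.105,.03,.026],[-.105,-.03,.026],[-.117,.03,.026],[-.1076,.03,st.d[2]+.004]])
print((proj("scene",q)-[320,195])*6)
E
```

```text
3.95 cradle xyz -0.1064 -0.0008 0.0455 w 0.0449812069003539 F [ 0.6 -0.2  0.1]
[[1.0, -0.023, 0.0], [-0.023, -1.0, -0.0], [0.0, 0.0, -1.0]]
[[287.53608293 457.69540658]
 [411.15878379 349.48701654]
 [317.30151896 478.71044939]
 [298.33701004 414.10317654]]
```

View pics/m2.png

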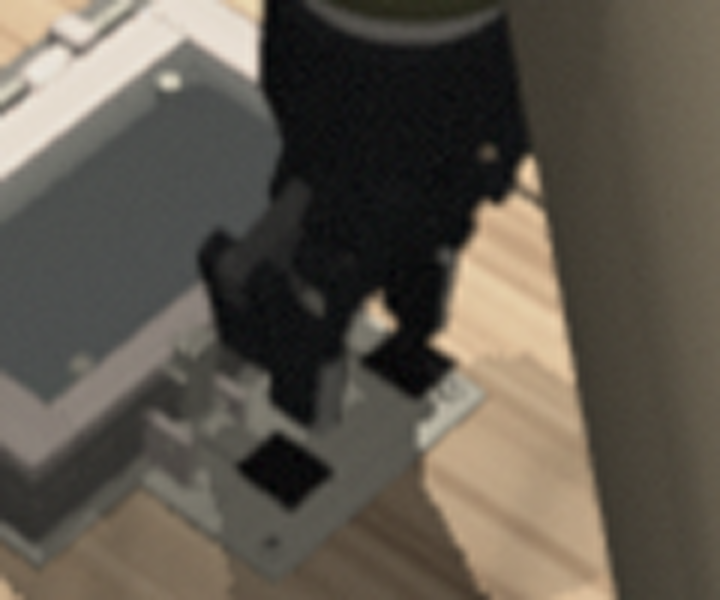

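The crop shows the left pad centred near (286, 470) and the right near (410, 365). Both fingertips stand a few mm inside the pad middles, because the tips are thinner than I assumed. I'll open to about 53 mm and come down to the touch.

Emit:
drive_tool(offset=[[-0.03,0,0],[0,0,0],[0,0,0],[0,0,0.1],[0,0,0.1],[0,0,0.1],[0,0,0.1],[0,0,0.05],[0,0,0],[0,0,0]], turn=[[0,0,0],[0,0,0],[0,0,0],[0,0,0],[0,0,0],[0,0,0],[0,0,0],[0,0,0],[0,0,0],[0,0,0]], hand=[0.62,0.62,0.62,0.62,0.62,0.62,0.62,0.62,0.62,0.62])

```text
time_s: 5.25
position: [0.4835, -0.0599, 0.0274]
tool_rot: [[1.0, -0.023, 0.0], [-0.023, -1.0, -0.0], [0.0, 0.0, -1.0]]
ft_force: [0.9, 0.3, -0.1]
grip_width: 0.0527
gripper_force: 0.0
```

Emit:
drive_tool(offset=[[0,0,0.1],[0,0,0.1],[0,0,0.1],[0,0,0],[0,0,0],[0,0,0],[0,0,0],[0,0,0],[0,0,0],[0,0,0]], turn=[[0,0,0],[0,0,0],[0,0,0],[0,0,0],[0,0,0],[0,0,0],[0,0,0],[0,0,0],[0,0,0],[0,0,0]], hand=[0.62,0.62,0.62,0.62,0.62,0.62,0.62,0.62,0.62,0.62])

```text
time_s: 6.5
position: [0.4827, -0.0598, 0.0152]
tool_rot: [[1.0, -0.022, -0.002], [-0.022, -1.0, 0.0], [-0.002, -0.0, -1.0]]
ft_force: [-4.3, -1.3, 5.6]
grip_width: 0.0529
gripper_force: 3.0
```

Emit:
drive_tool(offset=[[0,0,0.05],[0,0,0.05],[0,0,0],[0,0,0],[0,0,0],[0,0,0],[0,0,0],[0,0,0],[0,0,0],[0,0,0]], turn=[[0,0,0],[0,0,0],[0,0,0],[0,0,0],[0,0,0],[0,0,0],[0,0,0],[0,0,0],[0,0,0],[0,0,0]], hand=[0.62,0.62,0.62,0.62,0.62,0.62,0.62,0.62,0.62,0.62])

```text
time_s: 7.75
position: [0.4828, -0.0599, 0.0129]
tool_rot: [[1.0, -0.022, -0.0], [-0.022, -1.0, -0.001], [-0.0, 0.001, -1.0]]
ft_force: [-10.2, 1.5, 27.6]
grip_width: 0.053
gripper_force: 14.6
```

```bash
python3 - <<'E'
import st
from h import *
b=get_image("scene")[175:295,280:440]
cv2.imwrite("pics/m3.png",cv2.resize(b,None,fx=5,fy=5,interpolation=cv2.INTER_CUBIC))
E
```

```text
7.75 cradle xyz -0.1083 -0.0008 0.0129 w 0.05297027317183756 F [-10.2   1.5  27.6]
[[1.0, -0.022, -0.0], [-0.022, -1.0, -0.001], [-0.0, 0.001, -1.0]]
```

View pics/m3.png

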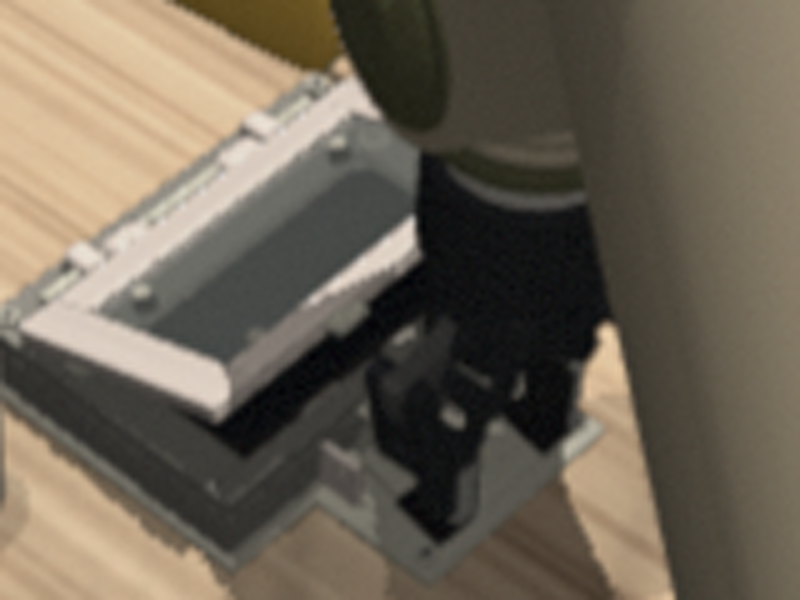

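The lid is rising, with its front edge near (300, 350) in the crop, and both pads are fully down. I'll hold them there.

Emit:
drive_tool(offset=[[0,0,-0.02],[0,0,0],[0,0,0],[0,0,0],[0,0,0],[0,0,0],[0,0,0],[0,0,0],[0,0,0],[0,0,0]], turn=[[0,0,0],[0,0,0],[0,0,0],[0,0,0],[0,0,0],[0,0,0],[0,0,0],[0,0,0],[0,0,0],[0,0,0]], hand=[0.62,0.62,0.62,0.62,0.62,0.62,0.62,0.62,0.62,0.62])

```text
time_s: 9.05
position: [0.4828, -0.0599, 0.0131]
tool_rot: [[1.0, -0.022, -0.001], [-0.022, -1.0, -0.0], [-0.001, 0.0, -1.0]]
ft_force: [-6.7, -0.7, 19.1]
grip_width: 0.0531
gripper_force: 10.3
```

Emit:
drive_tool(offset=[[0,0,0],[0,0,0],[0,0,0],[0,0,0],[0,0,0],[0,0,0],[0,0,0],[0,0,0],[0,0,0],[0,0,0]], turn=[[0,0,0],[0,0,0],[0,0,0],[0,0,0],[0,0,0],[0,0,0],[0,0,0],[0,0,0],[0,0,0],[0,0,0]], hand=[0.62,0.62,0.62,0.62,0.62,0.62,0.62,0.62,0.62,0.62])

```text
time_s: 10.3
position: [0.4827, -0.0599, 0.0131]
tool_rot: [[1.0, -0.022, -0.001], [-0.022, -1.0, -0.0], [-0.001, 0.0, -1.0]]
ft_force: [-7.7, -0.1, 18.9]
grip_width: 0.053
gripper_force: 10.3
```

Emit:
drive_tool(offset=[[0,0,0],[0,0,0],[0,0,0],[0,0,0],[0,0,0],[0,0,0],[0,0,0],[0,0,0],[0,0,0],[0,0,0]], turn=[[0,0,0],[0,0,0],[0,0,0],[0,0,0],[0,0,0],[0,0,0],[0,0,0],[0,0,0],[0,0,0],[0,0,0]], hand=[0.62,0.62,0.62,0.62,0.62,0.62,0.62,0.62,0.62,0.62])

```text
time_s: 11.55
position: [0.4827, -0.0599, 0.0131]
tool_rot: [[1.0, -0.022, -0.001], [-0.022, -1.0, -0.0], [-0.001, 0.0, -1.0]]
ft_force: [-8.1, 0.6, 19.9]
grip_width: 0.0527
gripper_force: 10.3
```

```bash
python3 - <<'E'
import st
from h import *
b=get_image("scene")[155:295,260:440]
cv2.imwrite("pics/m4.png",cv2.resize(b,None,fx=4,fy=4,interpolation=cv2.INTER_CUBIC))
for t in(.5,.6,.72):
    c,s=np.cos(t),np.sin(t);q=C(.5911,-.0616,-.0227,[[.0575-.1175*c+.004*s,.095,.041+.1175*s+.004*c]])
    print(t,(proj("scene",q)-[260,155])*4)
E
```

```text
11.55 cradle xyz -0.1084 -0.0008 0.0131 w 0.05270963014790413 F [-8.1  0.6 19.9]
[[1.0, -0.022, -0.001], [-0.022, -1.0, -0.0], [-0.001, 0.0, -1.0]]
0.5 [[237.79017934 368.23885186]]
0.6 [[226.87388095 345.8435317 ]]
0.72 [[211.62071978 318.68088488]]
```

View pics/m4.png

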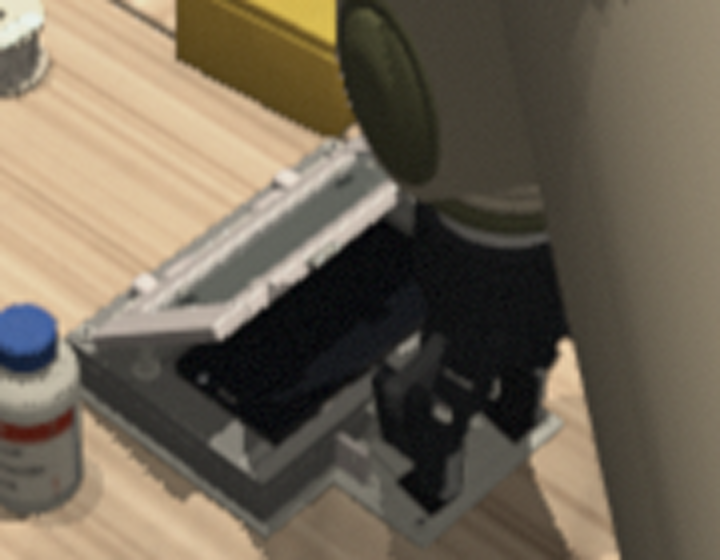

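The lid corner sits at (213, 317), matching the prediction for 0.72 rad, so it has fully risen. I'll release the pads, lift and shut the fingers.

Emit:
drive_tool(offset=[[0,0,-0.2],[0,0,-0.3],[-0.1,0,-0.35],[-0.1,0,-0.4],[0,0,-0.5],[0,0,-0.5],[0,0,0],[0,0,0],[0,0,0],[0,0,0]], turn=[[0,0,0],[0,0,0],[0,0,0],[0,0,0],[0,0,0],[0,0,0],[0,0,0],[0,0,0],[0,0,0],[0,0,0]], hand=[0.62,0.62,0.62,0.3,0,0,0,0,0,0])

```text
time_s: 12.85
position: [0.4752, -0.0597, 0.1016]
tool_rot: [[1.0, -0.023, -0.001], [-0.023, -1.0, 0.0], [-0.001, -0.0, -1.0]]
ft_force: [0.4, -0.1, -0.3]
grip_width: -0.0
gripper_force: 0.0
```

```bash
python3 st.py
```

```text
12.85 cradle xyz -0.1159 -0.0007 0.1016 w -1.6023372698685724e-05 F [ 0.4 -0.1 -0.3]
[[1.0, -0.023, -0.001], [-0.023, -1.0, 0.0], [-0.001, -0.0, -1.0]]
```

Emit:
drive_tool(offset=[[0.35,0,0],[0.35,0,0],[0.35,0,0],[0.3,0,0],[0.2,0,0],[0.05,0,0],[0,0,0],[0,0,0],[0,0,0],[0,0,0]], turn=[[0,0,0],[0,0,0],[0,0,0],[0,0,0],[0,0,0],[0,0,0],[0,0,0],[0,0,0],[0,0,0],[0,0,0]], hand=[0,0,0,0,0,0,0,0,0,0])

```text
time_s: 14.1
position: [0.5394, -0.0612, 0.1022]
tool_rot: [[1.0, -0.023, 0.0], [-0.023, -1.0, -0.0], [0.0, 0.0, -1.0]]
ft_force: [0.4, 0.1, 0.3]
grip_width: -0.0005
gripper_force: 0.0
```

```bash
python3 - <<'E'
import st
from h import *
b=get_image("scene")[125:275,260:440]
cv2.imwrite("pics/m5.png",cv2.resize(b,None,fx=4,fy=4,interpolation=cv2.INTER_CUBIC))
E
```

```text
14.1 cradle xyz -0.0517 -0.0007 0.1022 w -0.0005279144279738212 F [0.4 0.1 0.3]
[[1.0, -0.023, 0.0], [-0.023, -1.0, -0.0], [0.0, 0.0, -1.0]]
```

View pics/m5.png

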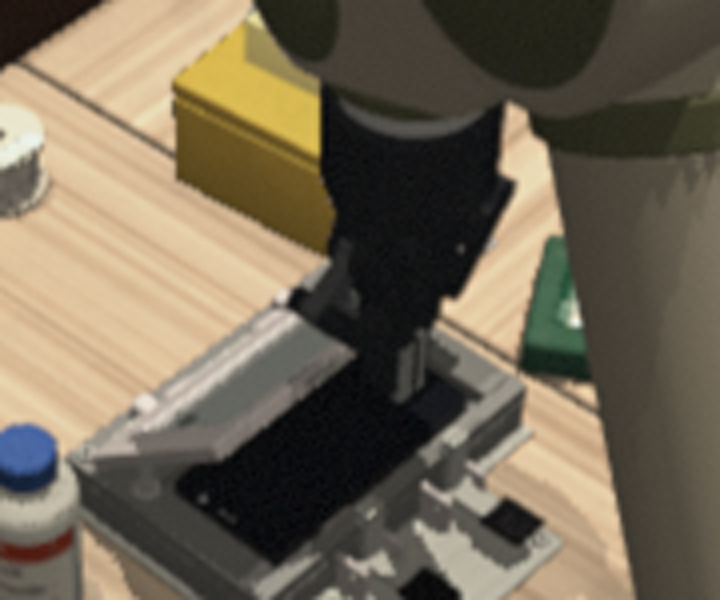

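The lid is on its pins, the pads are back up, and the shut fingers stand in front of the middle of the lid edge, with the tip near (400, 400). I'll push along the arc.

Emit:
drive_tool(offset=[[0.18,0,0],[0.1,0,-0.1],[0.1,0,-0.1],[0.1,0,-0.1],[0.1,0,-0.1],[0.12,0,-0.09],[0.12,0,-0.09],[0.12,0,-0.08],[0.12,0,-0.08],[0,0,0]], turn=[[0,0,0],[0,0,0],[0,0,0],[0,0,0],[0,0,0],[0,0,0],[0,0,0],[0,0,0],[0,0,0],[0,0,0]], hand=[0,0,0,0,0,0,0,0,0,0])

```text
time_s: 15.4
position: [0.5824, -0.0622, 0.1317]
tool_rot: [[1.0, -0.022, 0.001], [-0.022, -1.0, -0.0], [0.001, 0.0, -1.0]]
ft_force: [-1.1, 0.7, 0.8]
grip_width: -0.0001
gripper_force: 0.6
```

Emit:
drive_tool(offset=[[0.13,0,-0.06],[0.13,0,-0.06],[0.13,0,-0.05],[0.13,0,-0.05],[0.13,0,-0.03],[0.13,0,-0.03],[0.13,0,-0.02],[0.13,0,-0.02],[0.13,0,0],[0,0,0]], turn=[[0,0,0],[0,0,0],[0,0,0],[0,0,0],[0,0,0],[0,0,0],[0,0,0],[0,0,0],[0,0,0],[0,0,0]], hand=[0,0,0,0,0,0,0,0,0,0])

```text
time_s: 16.65
position: [0.629, -0.0631, 0.1443]
tool_rot: [[1.0, -0.022, 0.0], [-0.022, -1.0, 0.0], [0.0, -0.0, -1.0]]
ft_force: [0.7, 1.0, -0.4]
grip_width: 0.0002
gripper_force: 0.0
```

```bash
python3 st.py
```

```text
16.65 cradle xyz 0.0379 -0.0007 0.1443 w 0.00020446514492340864 F [ 0.7  1.  -0.4]
[[1.0, -0.022, 0.0], [-0.022, -1.0, 0.0], [0.0, -0.0, -1.0]]
```

Emit:
drive_tool(offset=[[0.11,0,0],[0.11,0,0],[0.11,0,0],[0.11,0,0],[0.11,0,0],[0.1,0,0],[0,0,0],[0,0,0],[0,0,0],[0,0,0]], turn=[[0,0,0],[0,0,0],[0,0,0],[0,0,0],[0,0,0],[0,0,0],[0,0,0],[0,0,0],[0,0,0],[0,0,0]], hand=[0,0,0,0,0,0,0,0,0,0])

```text
time_s: 17.9
position: [0.6546, -0.0637, 0.1446]
tool_rot: [[1.0, -0.023, -0.0], [-0.023, -1.0, 0.0], [-0.0, -0.0, -1.0]]
ft_force: [0.2, 0.5, 0.6]
grip_width: 0.0002
gripper_force: 0.0
```

Emit:
drive_tool(offset=[[-0.3,0,0],[-0.4,0,-0.2],[-0.5,0,-0.5],[-0.7,0,-0.7],[-0.8,0,-0.7],[-0.8,0,-0.5],[-0.8,0,0],[0,0,0],[0,0,0],[0,0,0]], turn=[[0,0,0],[0,0,0],[0,0,0],[0,0,0],[0,0,0],[0,0,0],[0,0,0],[0,0,0],[0,0,0],[0,0,0]], hand=[0,0,0,0,0,0,0,0,0,0])

```text
time_s: 19.15
position: [0.4834, -0.06, 0.2482]
tool_rot: [[1.0, -0.022, -0.0], [-0.022, -1.0, 0.0], [-0.0, -0.0, -1.0]]
ft_force: [0.4, 0.2, 0.8]
grip_width: 0.0002
gripper_force: 0.0
```

```bash
python3 - <<'E'
import st
from h import *
b=get_image("scene")[125:295,240:440];a=get_image("top")[160:330,270:470]
cv2.imwrite("pics/m6.png",cv2.resize(np.hstack([b,a]),None,fx=2,fy=2,interpolation=cv2.INTER_CUBIC))
for t in(1.57,1.75,1.85):
    c,s=np.cos(t),np.sin(t);q=C(.5911,-.0616,-.0227,[[.0575-.1175*c,.095,.041+.1175*s]])
    print(t,(proj("scene",q)-[240,125])*2,(proj("top",q)-[270,160])*2+[400,0])
E
```

```text
19.15 cradle xyz -0.1078 -0.0008 0.2482 w 0.0002399038796923789 F [0.4 0.2 0.8]
[[1.0, -0.022, -0.0], [-0.022, -1.0, 0.0], [-0.0, -0.0, -1.0]]
1.57 [[ 75.03504291 141.45371502]] [[485.14169164  59.59323104]]
1.75 [[ 58.7531125  131.60571226]] [[486.29287973  32.58430196]]
1.85 [[ 50.18372932 127.67913481]] [[487.01683309  18.80352078]]
```

View pics/m6.png

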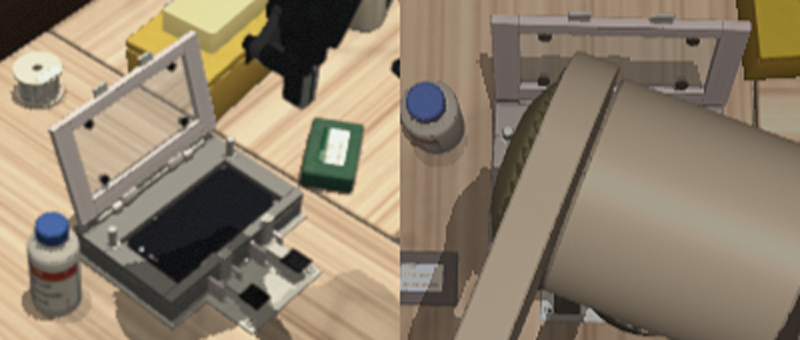

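The lid's top-left corner is at (52, 130) in the scene crop and (492, 18) in the top crop, which matches 1.85 rad on its stop. The phone is in its nest, the pads are up and the arm is clear.

```bash
python3 -c "
from rig import env
print(env.close_job())"
```

```text
the job is handed in; nothing more can be done
None
```

The cradle is open and the job is handed in; the call returned no verdict. The last picture shows the lid leaning back on its stop at about 1.85 rad, both pads up, the phone in its nest, nothing around it visibly moved, and the arm clear at 19 s of the 54 s allowed.

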